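# Dust off the test tiles at the extraction hood

## Task

Get the bisque test tiles dusted: hook their wire basket onto the rail of the dust hood close to the rail's end post, well away from the hood mouth, slide it along the rail until its hook is centred on the red band in front of the mouth, and let go so that it hangs there quietly. Then pull the self-closing suction gate out by its orange handle until the white line across the blade is level with the red pointer. A spring pulls the gate shut, so finish while still holding it open at the pointer, and leave everything else on the bench where it stands.

Things in the scene. Friction and masses are not known exactly. Their poses are not given: they have to be found in the camera images.
- basket: Wire basket, 92 mm in x, 82 mm in y, 25 mm tall, upright on the bench, 0.22 to 0.37 kg, with four upright bisque test tiles (terracotta and white, 48 mm tall) fixed in it. A bail of two wires rises from its +y and -y sides to a steel strip ending in a V-shaped hook, 166 mm tall in all. Origin: centre of its underside; z up.
- basket_hook (a point): Inner apex of the hook, 160 mm above the underside, on the middle axis; axes as the basket's. The hook is an upside-down V (45 degree slopes) with two upright legs that begin 12 mm below the apex, in the x-z plane: strip 4 mm thick, 18 mm wide (y), 24 mm between the legs, 32 mm over them. Seated on the rail, the apex is 8.5 mm above the rail's axis.
- hook_tip (a point): Lower end of the hook's free leg, on the basket's +x side, 38 mm below the apex. The other leg, on the -x side, is the stem that carries the basket: the hook is open towards +x, and that side goes over the rail first. The legs can be pinched from above along x, about 15 mm below the apex, with the rail then running between the fingers.
- station: Dust-extraction point fixed to the bench: a grey 80 mm duct rises through the flat suction gate (aluminium casting 130 mm in x, 104 mm in y, 36 to 64 mm high) and bends over into the hood mouth. Above it runs the rail. Origin: on the bench, on the duct's axis; x points away from the robot (turned by up to 0.1 rad), z up. The gate's handle is on the -x side.
- hood_mouth (a point): Centre of the lip of the round hood mouth, 132 mm across, 135 mm above the bench, facing the station's -y; its top is 201 mm high. 69 mm from the red band (in y).
- rail_mark (a point): Middle of the red band (24 mm long) on the rail, on the rail's axis, 250 mm above the bench; axes as the station's. The rail is a straight steel bar of 12 mm diameter along the station's y. It runs 220 mm from the band towards -y, to its end post, and 145 mm towards +y, over the hood, to its bracket.
- rail_end (a point): The rail's axis at its end post (14 mm upright bar with an 18 mm collar, foot 64 mm across), 220 mm from the band. Close to the post means 70 mm or more from the band: hooking on 90 mm from the post (130 mm from the band) leaves room for basket and gripper.
- gate_blade: Dark steel blade of the gate, a flat plate 76 mm wide and 4 mm thick, 50 mm above the bench, that slides straight out towards the station's -x (towards the robot), up to 90 mm. Origin: on the duct's axis when shut, 50 mm above the bench; axes as the station's. A spring pulls it shut: 4.4 N when shut, rising by 0.8 N per 10 mm, plus 0.6 N of friction.
- gate_handle (a point): Middle of the orange handle standing up at the blade's outer end: a block 14 mm thick in x, 36 mm wide in y, from 52 to 96 mm above the bench, this point 76 mm above it. When shut it is 130 mm from the duct's axis, its inner face 58 mm clear of the casting. Can be pinched from above along x or y. Axes as the station's.
- blade_line (a point): Middle of the white line painted across the blade's top, 55 mm behind the handle's middle (towards station +x), 52 mm above the bench; moves with the blade.
- gate_pointer: Red pointer clamped on the scale bar beside the blade, on its +y side. Origin: on its needle, 56 mm above the bench, 45 mm from the blade's middle line; axes as the station's. The white line is level with it at the same station x, with the blade pulled out 35 to 65 mm. Its clamp is 14 mm in x, lies 4 to 22 mm to +y of the origin, and is 66 mm high with its screw.
- glaze_jar: Blue glaze jar with a white lid, 64 mm across, 85 mm tall, origin under its centre. Leave alone.
- sponge_bowl: Terracotta bowl, 96 mm across, 45 mm tall, with a yellow sponge in it, origin under its centre. Leave alone.
- leaf_plate: Flat terracotta plate, 156 mm across, 14 mm tall, with a green leaf on it, origin under its centre. Leave alone.
- brush_pot: Brass pot of brushes, 76 mm across, about 190 mm tall with the brushes, origin under its centre. Leave alone.
- rolling_pin: Wooden rolling pin lying along its own y, 44 mm thick, 270 mm long with its handles, origin under its centre. Leave alone.
- clay_knife: Spatula-shaped clay knife lying along its own x, 190 mm long, origin under it. Leave alone.

How it is judged:
By the outcome, as a careful person would: the job done as asked, in the order asked, and still so for the second after the job is handed in, while the arm keeps its last pose, push and grip.
It also fails if it takes over 64 s, if anything falls off the work surface, if the arm or the gripper's body presses on something with over 40 N, if the wrist force passes 120 N, or if a joint passes its speed limit or range.

## Robot

A 6-joint arm with a two-finger parallel gripper is mounted at the origin on the work surface. World frame = base frame: x ahead of the robot, y to its left, z up, the work surface at z = 0. Lengths are in m, angles in rad, forces in N, time in s.
With the tool pointing down it reaches from about 0.25 to 0.725 m from the base axis. Payload 4 kg.
Tool frame: the origin (TCP) lies between the finger pads; the fingertips stand 8 mm ahead of it and the grasp point (between the pads) lies 11 mm behind it (bot.tip_reach is the distance from the TCP to the fingertips, in m); z points along the fingers, y is the line along which they close (so a half turn about z gives the same grasp; the last joint's range is limited). The gripper opens to 85 mm and grips with 20 to 120 N. Pads are 22 mm wide; open, the fingers measure 114 mm over their backs; the gripper's body (76 mm by 85 mm) begins 54 mm behind the grasp point. The pads swing forward as they close: fully open they stand 13 mm farther back than shut.
Start: joints at [-1.142, 0.241, 0.005, 1.335, 0, 1.571], TCP at [0.208, -0.455, 0.239] pointing down, gripper open.
Joint ranges: [-2.72, 2.72], [-1.05, 1.87], [-1.09, 1.28], [-1.99, 2.15], [-1.42, 1.44], [-3.14, 3.14]. Speed limits (rad/s): [2.79, 2.79, 3.14, 3.14, 3.14, 3.14].

## Interface

Orientations are given as a unit quaternion [x, y, z, w].
In Python, from workcell import bot gives the robot as it stands.
- The arm moves only by the tool move_arm, never from a script. Its argument "deltas" is a list of rows, each a list of 7 numbers: the opening, from 0 (shut) to 1 (fully open), then the shift along the tool's x, y, z in mm, then the turn, a rotation vector about the tool's x, y, z in degrees. In form: [[gripper, tx, ty, tz, ax, ay, az], ...]. A call has 1 to 10 rows; each row shifts and turns the commanded pose from where the row before left it, along the tool's axes as they then stand; what a row does not reach is not made up. A row lasts 1/12 s, in which the tool goes at most 41.7 mm and 7.16 degrees, less where a joint would pass 70% of its speed; a pose out of reach is approached as far as the arm can. A call is refused whole if a number of a shift passes 41.7 or a number of a turn 7.16, either way. A call with a gripper value outside its range is refused whole. The fingers move at their own pace and stop on an object; the grip force is fixed at half the most. Time passes only in rows, so rows that do not move let the fingers close. It gives the time, the measured TCP pose, the force, the opening and the grip force at its end, in the units of the state.
- bot.get_obs(): the state, without advancing time (a new reading comes with each control period).
- bot.camera(name): name is "scene" or "top"; returns the picture (480x640x3 uint8, blue, green, red); there is no depth.
- bot.calibration(name): a dict with "K" (3x3 intrinsics, pixels), "position" and "orientation" of the camera in the world. Camera axes: x right, y down, z forward; pixel columns grow to the right and rows downward; lengths in m; the calibration is good to about 2 mm. A picture is of the moment at which its call begins. calibration takes no time and is no camera call.
- bot.job_done(): hands the job in; it is judged then, once.
Trained networks look in the newest picture that a camera, given by its name, has taken for a name from the list of things; names that differ only in an ending like _2 or _b are one class to them, and where a whole thing is asked for, a point or a joint stands for the part that bears it (a point fixed in the world has none). Each returns a list of dicts, best first, with "conf" (0 to 1); they miss things now and then, are a little off and sometimes report something else, mostly with a low value. They report only what shows in the picture. A call takes as long as a camera call.
- bot.outline_of(query, camera): "pixels" (480x640 bool, what is visible of it) and "rect" ([left, top, width, height] in pixels, round what is visible of it).
The state is a dict: "clock": time; "joint_pos": joint angles; "joint_vel": joint speeds; "tau": joint torques, N m; "eef_pos": TCP position; "tool_rot": TCP orientation; "ft_force": force on the tool from outside, world axes, zero at the start; "ft_torque": the same for the moment, N m; "grip_width": finger opening in m; "grasp_force": force on a finger pad.
Only numpy, scipy, OpenCV 4.12 (cv2) and the standard library are available. Lean on these libraries where they do the work, as an engineer would, in place of code of your own. Each camera call takes 0.05 s, during which the arm holds its last target. There are 200 camera calls.

## Working session

There is one attempt and no reset: what is moved stays moved. The work goes in short steps, Python scripts to look and compute and a tool call to move; the robot and the scene stay as the last step left them, time stands still between calls to the robot, and variables do not carry over. Pictures are saved under pics/ and viewed, at most 10 in all, crops included, and the job is handed in when it is done.

Besides the shell and the picture viewer there is one more tool, called after "Call:" as a command line: name --pt "numbers of a row" for each row, then --argument value for the rest. move_arm: Moves the arm, as the interface text tells. Its arguments: {"type":"object","properties":{"deltas":{"type":"array","items":{"type":"array","items":{"type":"number"}}}},"required":["deltas"]}

```bash
mkdir -p pics; ls; python3 - <<'E'
from workcell import bot
import cv2,numpy as np
for n in ("scene","top"):
    im=bot.camera(n); cv2.imwrite(f"pics/{n}0.png",im)
    c=bot.calibration(n); print(n,np.round(c["K"],1).tolist(),np.round(c["position"],3),np.round(c["orientation"],4))
    for q in ("basket","station","gate_handle","gate_pointer","gate_blade","basket_hook","rail_mark"):
        try:
            for d in bot.outline_of(q,n)[:2]: print(q,round(d["conf"],2),d["rect"])
        except Exception as e: print(q,e)
o=bot.get_obs(); print(o["clock"],o["eef_pos"],o["tool_rot"],o["grip_width"])
E
```

```text
pics
scene [[556.6, 0.0, 318.8], [0.0, 556.6, 240.3], [0.0, 0.0, 1.0]] [1.625 0.58  1.179] [ 0.4768  0.7629 -0.3689 -0.2337]
basket 0.67 [273.6, 223.4, 35.9, 50.9]
basket 0.2 [203.7, 225.9, 179.8, 149.9]
station 0.87 [204.4, 228.4, 183.4, 148.1]
gate_handle 0.68 [352.6, 278.0, 24.6, 33.2]
gate_pointer 0.49 [203.2, 227.5, 184.2, 147.9]
gate_pointer 0.18 [208.7, 201.6, 52.0, 26.8]
gate_blade 0.69 [351.8, 278.5, 19.7, 34.1]
basket_hook 0.86 [271.1, 224.5, 37.5, 51.8]
rail_mark 0.57 [205.3, 226.4, 180.8, 152.7]
top [[620.1, 0.0, 314.6], [0.0, 620.1, 233.8], [0.0, 0.0, 1.0]] [0.346 0.003 1.644] [-0.6992  0.7137 -0.0314  0.0283]
basket 0.75 [327.2, 232.6, 39.7, 32.7]
station 0.73 [213.4, 110.8, 202.3, 138.9]
station 0.21 [228.0, 200.2, 30.2, 30.9]
gate_handle 0.76 [222.7, 199.6, 34.3, 29.3]
gate_pointer 0.42 [214.5, 226.4, 13.0, 5.6]
gate_pointer 0.19 [393.3, 241.4, 29.9, 22.4]
gate_blade 0.63 [432.4, 223.6, 37.0, 37.4]
gate_blade 0.58 [225.6, 200.4, 32.1, 29.9]
basket_hook 0.93 [337.9, 240.9, 31.1, 18.8]
basket_hook 0.23 [227.0, 201.1, 30.3, 29.1]
rail_mark 0.89 [216.5, 108.7, 201.7, 139.7]
0.8 [ 0.20787039 -0.45472146  0.23933168] [ 9.77104391e-01  2.12760450e-01 -3.89881548e-06  1.32504260e-05] 0.08534736799518719
```

```bash
python3 - <<'E'
import cv2
a=cv2.imread("pics/top0.png"); cv2.imwrite("pics/t1.png",cv2.resize(a[90:310,190:484],None,fx=2.7,fy=2.7,interpolation=cv2.INTER_CUBIC))
b=cv2.imread("pics/scene0.png"); cv2.imwrite("pics/s1.png",cv2.resize(b[195:395,180:440],None,fx=3,fy=3,interpolation=cv2.INTER_CUBIC))
E
```

```text
(no output)
```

View pics/t1.png

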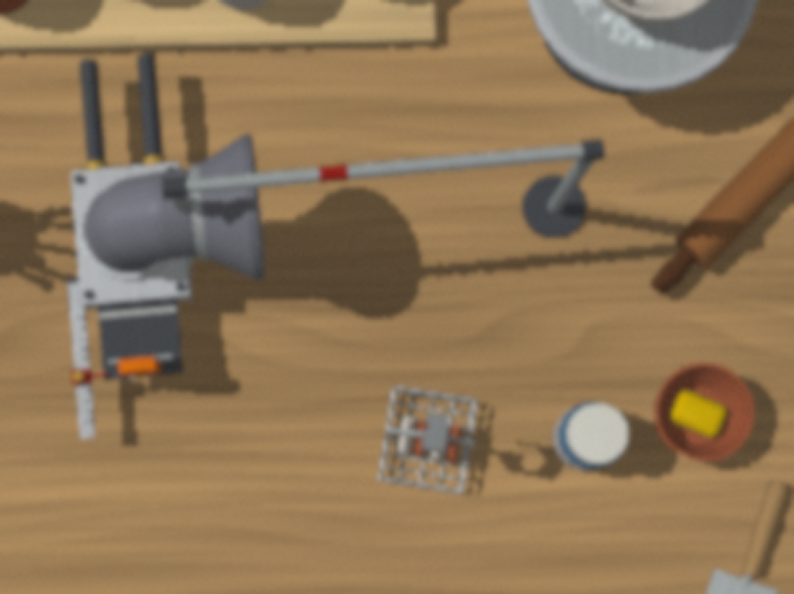

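View pics/s1.png

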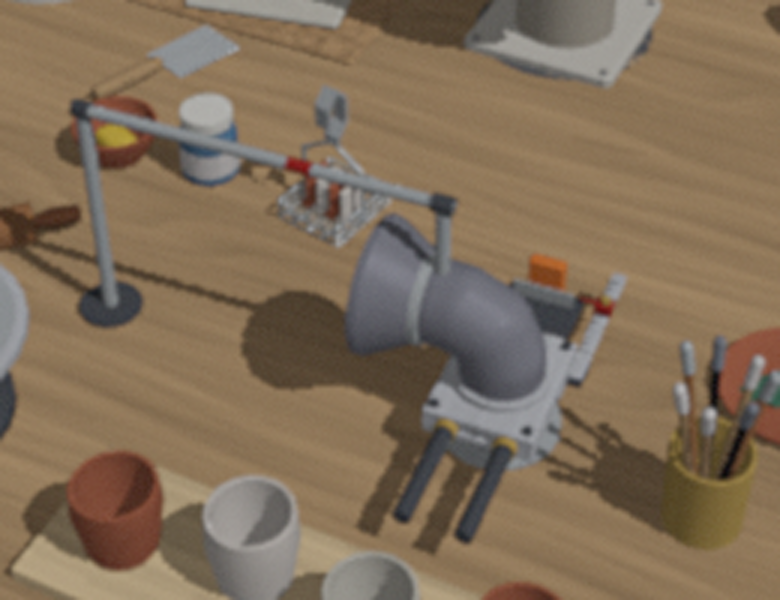

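View pics/top0.png

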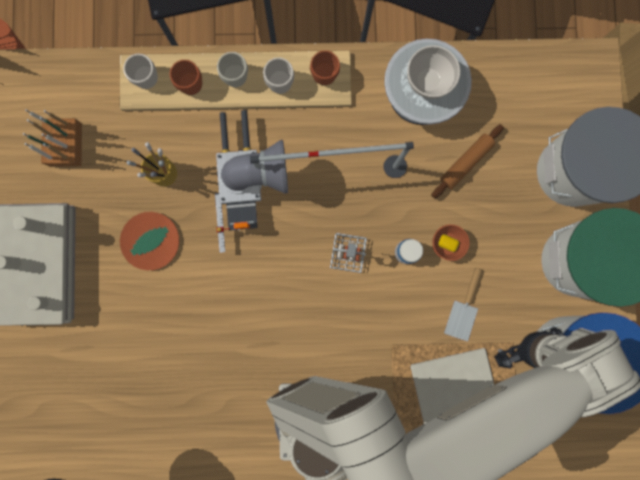

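Top view: the basket hook is at (351.5,250), the red band at (313,154), the rail end at (409,146), the orange handle at (241,226) and the pointer at (220,230). The station is slightly turned.

```bash
cat > h.py <<'E'
from workcell import bot
import cv2,numpy as np
from scipy.spatial.transform import Rotation as R
from scipy.optimize import least_squares
C={n:bot.calibration(n) for n in("top","scene")}
def proj(n,P):
    c=C[n]; p=R.from_quat(c["orientation"]).inv().apply(np.atleast_2d(P)-c["position"])
    q=p@np.array(c["K"]).T; return q[:,:2]/q[:,2:]
def back(n,uv,z):
    c=C[n]; d=R.from_quat(c["orientation"]).apply(np.linalg.solve(np.array(c["K"]),[uv[0],uv[1],1.])); o=np.array(c["position"])
    return o+d*(z-o[2])/d[2]
def tri(a,b):
    return least_squares(lambda P:np.r_[proj("top",P)[0]-a,proj("scene",P)[0]-b],[.5,0,.1])
def blob(im,lo,hi,box):
    hsv=cv2.cvtColor(im,cv2.COLOR_BGR2HSV); l,t,w,h=box
    m=cv2.inRange(hsv,np.array(lo),np.array(hi))
    if lo[0]==0 and hi[0]<9: m|=cv2.inRange(hsv,np.array([170,lo[1],lo[2]]),np.array([180,255,255]))
    k=np.zeros_like(m);k[t:t+h,l:l+w]=m[t:t+h,l:l+w]
    ys,xs=np.nonzero(k); pts=np.c_[xs,ys].astype(float)
    return pts.mean(0),len(pts),(pts.min(0),pts.max(0))
E
python3 - <<'E'
from h import *
t=cv2.imread("pics/top0.png");s=cv2.imread("pics/scene0.png")
RED=([0,150,60],[6,255,255]);OR=([7,200,150],[16,255,255])
bt=blob(t,*RED,(300,140,30,30));bs=blob(s,*RED,(265,240,30,30))
ot=blob(t,*OR,(225,215,35,25));os_=blob(s,*OR,(345,270,40,30))
pt=blob(t,*RED,(212,222,15,16));ps=blob(s,*RED,(365,285,30,25))
for nm,a,b in(("band",bt,bs),("handle",ot,os_),("pointer",pt,ps)):
    r=tri(a[0],b[0]);print(nm,a[:2],b[:2],r.x.round(4),r.cost.round(2))
print("band@.254",back("top",bt[0],.254).round(4)); 
e=(409.3,145.6); print("end",back("top",e,.255).round(4), tri(e,np.array([83,107])/3+[180,195]).x.round(4))
print("hook", back("top",(351.5,250.4),.166).round(4), tri((351.5,250.4),np.array([329,98])/3+[180,195]).x.round(4))
for c in((392,388),(482,400),(466,492),(378,482)): print(back("top",np.array(c)/2.7+[190,90],.025).round(4))
for c in((103,318),(177,308)): print("line",back("top",np.array(c)/2.7+[190,90],.052).round(4))
for c in((93,61),(72,171)): pass
E
```

```text
h.py:20: RuntimeWarning: Mean of empty slice.
  return pts.mean(0),len(pts),(pts.min(0),pts.max(0))
  ret = um.true_divide(
Traceback (most recent call last):
  File "h.py", line 20, in blob
    return pts.mean(0),len(pts),(pts.min(0),pts.max(0))
                                 ~~~~~~~^^^
ValueError: zero-size array to reduction operation minimum which has no identity
```

```bash
cat > m1.py <<'E'
from h import *
t=cv2.imread("pics/top0.png");s=cv2.imread("pics/scene0.png")
RED=([0,150,60],[6,255,255]);RP=([0,165,60],[8,255,255]);OR=([7,200,150],[16,255,255])
def B(*a):
    try: return blob(*a)
    except ValueError: return None
bt=B(t,*RED,(300,140,30,30));bs=B(s,*RED,(265,240,30,30))
ot=B(t,*OR,(225,215,35,25));os_=B(s,*OR,(345,270,40,30))
pt=B(t,*RP,(212,222,16,16));ps=B(s,*RP,(370,285,20,20))
for nm,a,b in(("band",bt,bs),("handle",ot,os_),("pointer",pt,ps)):
    print(nm,a and a[:2],b and b[:2])
    if a is not None and b is not None: r=tri(a[0],b[0]);print(r.x.round(4),r.cost.round(2))
print(cv2.cvtColor(t,cv2.COLOR_BGR2HSV)[226:234,216:226].tolist()[3])
print("band@.254",back("top",bt[0],.254).round(4)); 
e=(409.3,145.6); print("end",back("top",e,.255).round(4), tri(e,np.array([83,107])/3+[180,195]).x.round(4))
print("hook", back("top",(351.5,250.4),.166).round(4), tri((351.5,250.4),np.array([329,98])/3+[180,195]).x.round(4))
for c in((392,388),(482,400),(466,492),(378,482)): print(back("top",np.array(c)/2.7+[190,90],.025).round(4))
for c in((103,318),(177,308)): print("line",back("top",np.array(c)/2.7+[190,90],.052).round(4))
E
python3 m1.py 2>&1 | grep -v Warn
```

```text
return pts.mean(0),len(pts),(pts.min(0),pts.max(0))
  ret = um.true_divide(
band (array([313.14285714, 153.51428571]), 35) (array([278.92307692, 249.80769231]), 26)
[ 0.6471 -0.0053  0.2527] 0.01
handle (array([240.68518519, 225.05555556]), 54) None
pointer (array([222. , 229.5]), 2) (array([380.2       , 296.86666667]), 15)
[0.4958 0.2342 0.052 ] 0.53
[[14, 146, 159], [17, 160, 164], [20, 165, 165], [20, 165, 156], [18, 167, 133], [11, 181, 113], [4, 183, 107], [6, 164, 112], [10, 145, 132], [10, 144, 143]]
band@.254 [ 0.6467 -0.0051  0.254 ]
end [ 0.6604 -0.2243  0.255 ] [ 0.6605 -0.2238  0.2521]
hook [ 0.4293 -0.0923  0.166 ] [ 0.4302 -0.0933  0.1502]
[ 0.482  -0.0598  0.025 ]
[ 0.4685 -0.1468  0.025 ]
[ 0.3798 -0.1289  0.025 ]
[ 0.3911 -0.0441  0.025 ]
line [0.5525 0.2163 0.052 ]
line [0.5607 0.1454 0.052 ]
```

```bash
python3 - <<'E'
import cv2,numpy as np
a=cv2.imread("pics/top0.png")[230:276,325:379]; b=cv2.imread("pics/scene0.png")[220:280,265:315]
f=lambda i:cv2.resize(i,(390,520),interpolation=cv2.INTER_CUBIC)
print(a.shape,b.shape)
cv2.imwrite("pics/z.png",np.hstack([cv2.resize(a,None,fx=7.5,fy=7.5,interpolation=cv2.INTER_CUBIC)[:345],cv2.resize(b,None,fx=5.75,fy=5.75,interpolation=cv2.INTER_CUBIC)[:345]]))
E
```

```text
(46, 54, 3) (60, 50, 3)
```

View pics/z.png

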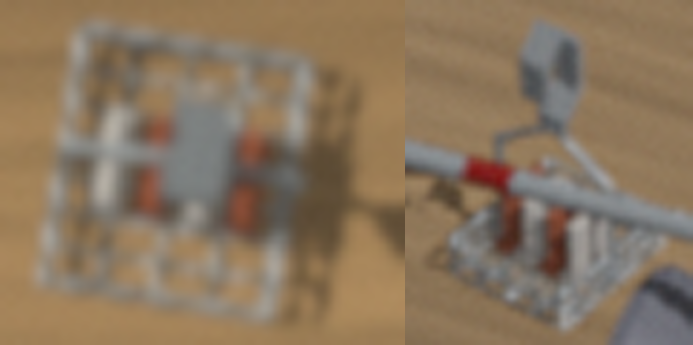

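```bash
python3 - <<'E'
from h import *
s=cv2.imread("pics/scene0.png")
out=[]
for yaw in(-.175,-.175+np.pi):
    M=R.from_euler("z",yaw)
    k=12; im=cv2.resize(s[215:248,278:300],None,fx=k,fy=k,interpolation=cv2.INTER_CUBIC)
    for x,z0,z1,col in((.014,.122,.148,(0,0,255)),(-.014,.105,.148,(255,0,0))):
        P=np.array([[x,-.009,z1],[x,.009,z1],[x,.009,z0],[x,-.009,z0]])
        q=proj("scene",M.apply(P)+[.4304,-.0935,0])
        cv2.polylines(im,[np.int32((q-[278,215])*k+k/2)],True,col,1)
    q=proj("scene",M.apply([[0,-.009,.164],[0,.009,.164]])+[.4304,-.0935,0]); cv2.polylines(im,[np.int32((q-[278,215])*k+k/2)],False,(0,255,0),1)
    out.append(im)
cv2.imwrite("pics/hyp.png",np.hstack(out))
E
```

```text
(no output)
```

View pics/hyp.png

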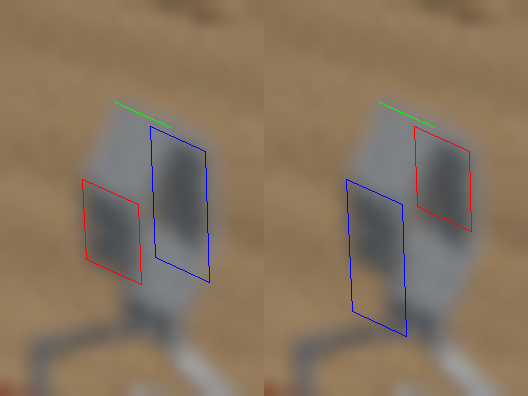

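The left overlay matches: the short free leg is in front, so the hook opens towards world +x and the basket yaw is about -0.175 rad. Next I plan the approach.

```bash
cat >> h.py <<'E'
def togo(p,yaw):
    "shift (mm, tool axes) and turn about tool z (deg) to TCP p with tool y along world angle yaw, pointing down"
    o=bot.get_obs(); T=R.from_quat(o["tool_rot"]); y=np.array([np.cos(yaw),np.sin(yaw),0]);z=np.array([0,0,-1.])
    best=min((( T.inv()*R.from_matrix(np.c_[np.cross(s*y,z),s*y,z])).as_rotvec(degrees=True) for s in(1,-1)),key=np.linalg.norm)
    print("t %.1f pos"%o["clock"],np.round(o["eef_pos"],4),"shift",T.inv().apply((np.array(p)-o["eef_pos"])*1000).round(1),"turn",best.round(2),"F",np.round(o["ft_force"],1),"w",round(o["grip_width"],4),"q",np.round(o["joint_pos"],2), "yang",round(float(np.arctan2(*T.as_matrix()[[1,0],1])),3))
E
python3 -c "
from h import *
togo([.43,-.093,.24],-.175); togo([.43,-.093,.134],-.175)"
```

```text
t 0.8 pos [ 0.2079 -0.4547  0.2393] shift [ 352.4 -236.6   -0.7] turn [  0.    0.  -55.4] F [0.2 0.  0.5] w 0.0853 q [-1.14  0.24  0.    1.34 -0.    1.57] yang -1.142
t 0.8 pos [ 0.2079 -0.4547  0.2393] shift [ 352.4 -236.6  105.3] turn [  0.    0.  -55.4] F [0.2 0.  0.5] w 0.0853 q [-1.14  0.24  0.    1.34 -0.    1.57] yang -1.142
```

Call:
move_arm --pt "1 12 -8 0 0 0 0" --pt "1 25 -17 0 0 0 0" --pt "1 30 -20 0 0 0 0" --pt "1 30 -20 0 0 0 0" --pt "1 30 -20 0 0 0 0" --pt "1 30 -20 0 0 0 0" --pt "1 30 -20 0 0 0 0" --pt "1 30 -20 0 0 0 0" --pt "1 30 -20 0 0 0 0" --pt "1 30 -20 0 0 0 0"

```text
clock: 1.63
eef_pos: [0.3833, -0.1689, 0.2395]
tool_rot: [0.977, 0.213, 0.0, 0.0]
ft_force: [1.1, -0.1, 0.3]
grip_width: 0.0854
grasp_force: 0.0
```

Call:
move_arm --pt "1 30 -20 0 0 0 0" --pt "1 25 -17 0 0 0 0" --pt "1 20 -14 0 0 0 -7" --pt "1 0 0 0 0 0 -7" --pt "1 0 0 0 0 0 -7" --pt "1 0 0 0 0 0 -7" --pt "1 0 0 0 0 0 -7" --pt "1 0 0 0 0 0 -7" --pt "1 0 0 0 0 0 -7" --pt "1 0 0 0 0 0 -6.4"

```text
clock: 2.47
eef_pos: [0.4296, -0.093, 0.2394]
tool_rot: [0.764, 0.645, 0.0, -0.0]
ft_force: [-0.1, 0.6, -0.3]
grip_width: 0.0858
grasp_force: 0.0
```

```bash
python3 -c "
from h import *
togo([.43,-.093,.134],-.175)"
```

```text
t 2.5 pos [ 0.4296 -0.093   0.2394] shift [  0.    0.5 105.4] turn [-0.   -0.02  0.36] F [-0.1  0.6 -0.3] w 0.0858 q [-0.21  0.12 -0.14  1.31  0.    1.53] yang -0.169
```

Call:
move_arm --pt "1 0 0 15 0 0 0" --pt "1 0 0 25 0 0 0" --pt "1 0 0 25 0 0 0" --pt "1 0 0 20 0 0 0" --pt "1 0 0 13 0 0 0" --pt "1 0 0 7 0 0 0" --pt "1 0 0 0 0 0 0" --pt "1 0 0 0 0 0 0"

```text
clock: 3.13
eef_pos: [0.43, -0.0934, 0.1347]
tool_rot: [0.766, 0.643, 0.0, -0.0]
ft_force: [-0.6, -0.5, 0.7]
grip_width: 0.0851
grasp_force: 0.0
```

```bash
python3 - <<'E'
from h import *
t=bot.camera("top");s=bot.camera("scene")
cv2.imwrite("pics/a.png",np.hstack([cv2.resize(t[200:300,300:400],(400,400),interpolation=cv2.INTER_CUBIC),cv2.resize(s[200:280,250:330],(400,400),interpolation=cv2.INTER_CUBIC)]))
togo([.43,-.093,.134],-.175)
E
```

```text
t 3.2 pos [ 0.4308 -0.0938  0.1354] shift [ 0.6 -0.9  1.4] turn [0.13 0.   0.01] F [-0.5  0.3  0.8] w 0.0857 q [-0.21  0.2  -0.33  1.04  0.    1.53] yang -0.175
```

View pics/a.png

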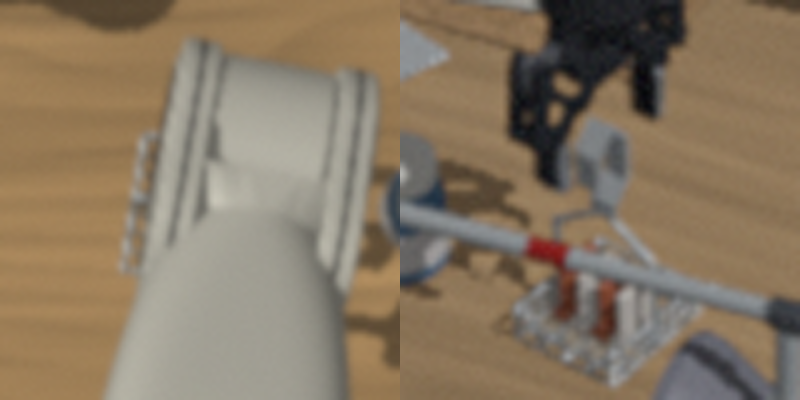

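In the right half, the front finger (555,165) and back finger (645,95) flank the hook at (603,150). Closing.

Call:
move_arm --pt "0.5 0 0 0 0 0 0" --pt "0.3 0 0 0 0 0 0" --pt "0 0 0 0 0 0 0" --pt "0 0 0 0 0 0 0" --pt "0 0 0 0 0 0 0" --pt "0 0 0 0 0 0 0" --pt "0 0 0 0 0 0 0" --pt "0 0 0 0 0 0 0"

```text
clock: 3.9
eef_pos: [0.4309, -0.094, 0.1349]
tool_rot: [0.766, 0.643, 0.001, 0.001]
ft_force: [1.7, -0.3, 3.1]
grip_width: 0.0304
grasp_force: 61.3
```

Call:
move_arm --pt "0 0 0 -3 0 0 0" --pt "0 0 0 -10 0 0 0" --pt "0 0 0 -20 0 0 0" --pt "0 0 0 -25 0 0 0" --pt "0 0 0 -30 0 0 0" --pt "0 0 0 -30 0 0 0" --pt "0 0 0 -25 0 0 0" --pt "0 0 0 -15 0 0 0" --pt "0 0 0 -4 0 0 0" --pt "0 0 0 0 0 0 0"

```text
clock: 4.73
eef_pos: [0.4297, -0.0937, 0.2965]
tool_rot: [0.766, 0.643, -0.0, -0.0]
ft_force: [-0.1, -0.2, -2.2]
grip_width: 0.0306
grasp_force: 60.7
```

```bash
python3 - <<'E'
from h import *
t=bot.camera("top");s=bot.camera("scene")
cv2.imwrite("pics/b.png",cv2.resize(s[180:300,230:390],(800,600),interpolation=cv2.INTER_CUBIC))
for d in bot.outline_of("basket","scene")[:2]: print(d["conf"],d["rect"])
togo([.56,-.135,.295],.062)
E
```

```text
0.87 [271.9, 179.5, 39.1, 54.0]
0.36 [208.8, 206.1, 48.1, 20.3]
t 4.9 pos [ 0.4287 -0.0935  0.2943] shift [-18.  136.5  -1.2] turn [ -0.24  -0.04 -13.58] F [-1.2 -0.1 -3.9] w 0.0312 q [-0.21  0.1  -0.02  1.45 -0.    1.53] yang -0.175
```

View pics/b.png

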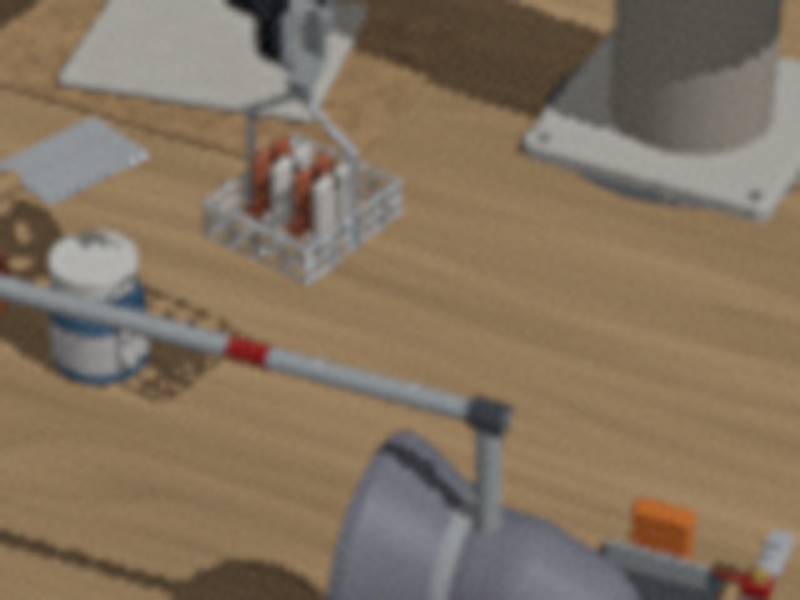

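The basket hangs level in the gripper, with its bail at (300,95) in the crop. Next I turn it and carry it over the rail.

Call:
move_arm --pt "0 0 0 0 0 0 -3" --pt "0 0 0 0 0 0 -5" --pt "0 -2 8 0 0 0 -4" --pt "0 -4 18 0 0 0 -1.6" --pt "0 -7 26 0 0 0 0" --pt "0 -7 26 0 0 0 0" --pt "0 -7 26 0 0 0 0" --pt "0 -6 22 0 0 0 0" --pt "0 -3 10 0 0 0 0" --pt "0 0 0 0 0 0 0"

```text
clock: 5.72
eef_pos: [0.5688, -0.1228, 0.2928]
tool_rot: [0.685, 0.729, -0.001, -0.002]
ft_force: [-0.9, -1.0, -3.1]
grip_width: 0.0307
grasp_force: 60.9
```

```bash
python3 - <<'E'
from h import *
s=bot.camera("scene")
cv2.imwrite("pics/c.png",cv2.resize(s[180:300,200:360],(800,600),interpolation=cv2.INTER_CUBIC))
togo([.655,-.135,.295],.062)
E
```

```text
t 5.8 pos [ 0.5674 -0.1225  0.2933] shift [-18.   86.6  -2.2] turn [-0.29 -0.08  0.02] F [ 0.  -0.1 -1.9] w 0.0307 q [-0.21  0.4   0.36  1.54 -0.    1.3 ] yang 0.062
```

Call:
move_arm --pt "0 -2 8 -1 0 0 0" --pt "0 -4 16 -1 0 0 0" --pt "0 -4 20 0 0 0 0" --pt "0 -4 20 0 0 0 0" --pt "0 -3 15 0 0 0 0" --pt "0 -1 8 0 0 0 0" --pt "0 0 0 0 0 0 0" --pt "0 0 0 0 0 0 0" --pt "0 0 0 0 0 0 0"

```text
clock: 6.52
eef_pos: [0.6492, -0.1347, 0.2944]
tool_rot: [0.685, 0.729, -0.006, -0.007]
ft_force: [-11.5, -0.0, -6.2]
grip_width: 0.0308
grasp_force: 60.9
```

```bash
python3 - <<'E'
from h import *
s=bot.camera("scene");t=bot.camera("top")
cv2.imwrite("pics/c.png",np.hstack([cv2.resize(s[195:305,195:305],(500,500),interpolation=cv2.INTER_CUBIC),cv2.resize(t[110:210,340:400],(300,500),interpolation=cv2.INTER_CUBIC)]))
togo([.655,-.135,.295],.062)
E
```

```text
t 6.6 pos [ 0.6491 -0.1347  0.2944] shift [-0.6  5.8 -0.7] turn [-1.01 -0.16 -0.01] F [-10.6   0.5  -6.1] w 0.0306 q [-0.2   0.61  0.7   1.68 -0.    1.31] yang 0.062
```

View pics/c.png

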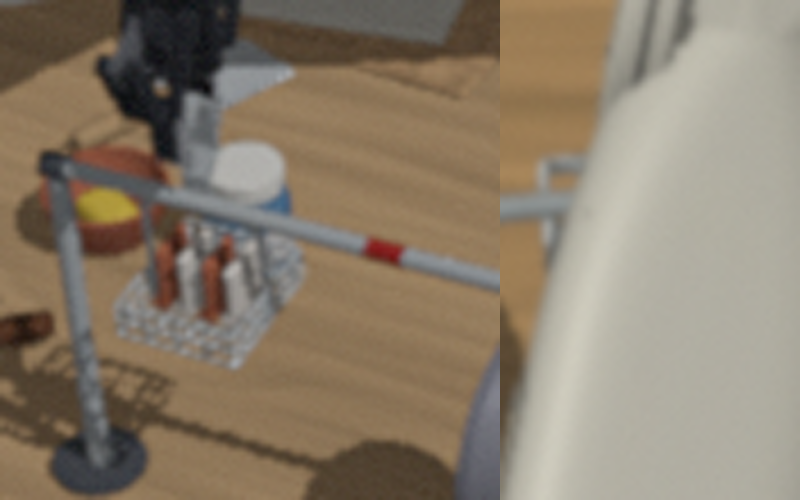

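The force of -11.5 N in x means the bail wires (basket middle plane) touched the rail, because I carried the basket too high. I'll back off, lower until the tip just clears the rail, and go forward again.

Call:
move_arm --pt "0 0 -10 0 0 0 0" --pt "0 0 -15 0 0 0 0" --pt "0 0 -10 0 0 0 0" --pt "0 0 0 4 0 0 0" --pt "0 0 0 7 0 0 0" --pt "0 0 0 5 0 0 0" --pt "0 0 0 2 0 0 0" --pt "0 0 0 0 0 0 0" --pt "0 0 0 0 0 0 0"

```text
clock: 7.37
eef_pos: [0.6208, -0.1371, 0.2795]
tool_rot: [0.685, 0.729, -0.0, -0.001]
ft_force: [0.9, 0.9, -3.2]
grip_width: 0.031
grasp_force: 61.6
```

```bash
python3 - <<'E'
from h import *
s=bot.camera("scene")
cv2.imwrite("pics/d.png",cv2.resize(s[205:280,205:280],(500,500),interpolation=cv2.INTER_CUBIC))
togo([.655,-.135,.276],.062)
T=R.from_quat(bot.get_obs()["tool_rot"]);p=bot.get_obs()["eef_pos"]
print("proj TCP+hook apex, tip, stem base", [ ((proj("scene",p+R.from_euler("z",.062).apply(v))[0]-205)*500/75).round() for v in ([0,0,.025],[.014,0,-.013],[-.014,0,-.035],[0,0,-.135])])
E
```

```text
t 7.4 pos [ 0.6209 -0.1372  0.2799] shift [ 0.  34.2  3.9] turn [-0.02 -0.01  0.03] F [ 0.7 -0.4 -3.2] w 0.0307 q [-0.22  0.52  0.52  1.57 -0.    1.29] yang 0.062
proj TCP+hook apex, tip, stem base [array([234.,  70.]), array([225., 165.]), array([262., 170.]), array([264., 373.])]
```

View pics/d.png

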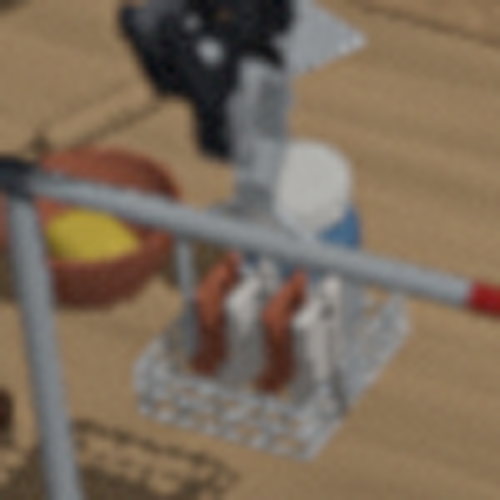

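The basket has not slipped in the grip: its projected underside (264,373) matches the picture. Going 4 mm lower and forward.

Call:
move_arm --pt "0 0 3 3 0 0 0" --pt "0 0 6 1 0 0 0" --pt "0 0 7 0 0 0 0" --pt "0 0 7 0 0 0 0" --pt "0 0 6 0 0 0 0" --pt "0 0 4 0 0 0 0" --pt "0 0 1 0 0 0 0" --pt "0 0 0 0 0 0 0"

```text
clock: 8.08
eef_pos: [0.6535, -0.1351, 0.274]
tool_rot: [0.685, 0.729, -0.002, -0.002]
ft_force: [-4.5, -1.1, -9.3]
grip_width: 0.0303
grasp_force: 61.0
```

```bash
python3 - <<'E'
from h import *
togo([.655,-.135,.276],.062)
E
```

```text
t 8.1 pos [ 0.6535 -0.1351  0.274 ] shift [ 0.   1.5 -2. ] turn [-0.32 -0.05  0.01] F [-4.5 -1.1 -9.3] w 0.0303 q [-0.2   0.6   0.64  1.62 -0.    1.3 ] yang 0.062
```

The rail is now between the legs (free leg past it), and the bail is pressing up under the rail. I'll lower.

Call:
move_arm --pt "0 0 0 3 0 0 0" --pt "0 0 0 4 0 0 0" --pt "0 0 0 4 0 0 0" --pt "0 0 0 4 0 0 0" --pt "0 0 0 0 0 0 0" --pt "0 0 0 0 0 0 0"

```text
clock: 8.58
eef_pos: [0.6546, -0.135, 0.2614]
tool_rot: [0.685, 0.729, 0.0, 0.0]
ft_force: [0.4, 0.3, -3.5]
grip_width: 0.0308
grasp_force: 61.6
```

```bash
python3 - <<'E'
from h import *
s=bot.camera("scene")
cv2.imwrite("pics/e.png",cv2.resize(s[205:280,205:280],(600,600),interpolation=cv2.INTER_CUBIC))
togo([.655,-.135,.234],.062)
E
```

```text
t 8.6 pos [ 0.6547 -0.1351  0.2617] shift [ 0.1  0.3 27.7] turn [0.05 0.01 0.02] F [ 0.2 -0.4 -2.7] w 0.0309 q [-0.2   0.6   0.6   1.57  0.    1.3 ] yang 0.062
```

View pics/e.png

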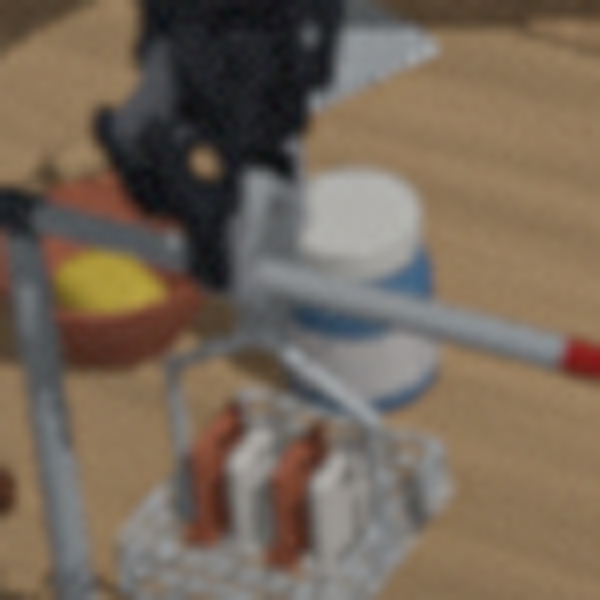

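The free leg at (255,240) is in front of the rail, so the rail runs through the hook. I lower to seat; further checks are numeric, as the 10 pictures are used up.

Call:
move_arm --pt "0 0 0 5 0 0 0" --pt "0 0 0 7 0 0 0" --pt "0 0 0 6 0 0 0" --pt "0 0 0 3 0 0 0" --pt "0 0 0 2 0 0 0" --pt "0 0 0 1 0 0 0" --pt "0 0 0 0 0 0 0" --pt "0 0 0 0 0 0 0"

```text
clock: 9.3
eef_pos: [0.6547, -0.1352, 0.2375]
tool_rot: [0.685, 0.729, 0.0, 0.0]
ft_force: [-0.3, 0.2, -1.5]
grip_width: 0.0304
grasp_force: 61.6
```

Call:
move_arm --pt "0 0 0 1 0 0 0" --pt "0 0 0 1 0 0 0" --pt "0 0 0 0 0 0 0"

```text
clock: 9.55
eef_pos: [0.6545, -0.1351, 0.2353]
tool_rot: [0.685, 0.729, 0.0, 0.0]
ft_force: [-0.6, 0.4, -2.8]
grip_width: 0.0305
grasp_force: 61.6
```

Call:
move_arm --pt "0 0 0 1 0 0 0" --pt "0 0 0 1 0 0 0" --pt "0 0 0 0 0 0 0"

```text
clock: 9.8
eef_pos: [0.6553, -0.1351, 0.2341]
tool_rot: [0.685, 0.729, 0.001, 0.001]
ft_force: [1.5, -1.3, -0.6]
grip_width: 0.0306
grasp_force: 61.9
```

Call:
move_arm --pt "0 0 0 1 0 0 0" --pt "0 3 0 0 0 0 0" --pt "0 7 0 0 0 0 0" --pt "0 10 0 0 0 0 0" --pt "0 10 0 0 0 0 0" --pt "0 10 0 0 0 0 0" --pt "0 10 0 0 0 0 0" --pt "0 10 0 0 0 0 0" --pt "0 10 0 0 0 0 0" --pt "0 0 0 0 0 0 0"

```text
clock: 10.63
eef_pos: [0.6511, -0.0634, 0.2331]
tool_rot: [0.684, 0.729, 0.001, 0.001]
ft_force: [3.9, 2.8, 1.6]
grip_width: 0.0301
grasp_force: 62.2
```

Call:
move_arm --pt "0 10 0 0 0 0 0" --pt "0 10 0 0 0 0 0" --pt "0 10 0 0 0 0 0" --pt "0 10 0 0 0 0 0" --pt "0 10 0 0 0 0 0" --pt "0 6 0 0 0 0 0" --pt "0 3 0 0 0 0 0" --pt "0 0 0 0 0 0 0" --pt "0 0 0 0 0 0 0"

```text
clock: 11.38
eef_pos: [0.6473, -0.0062, 0.2329]
tool_rot: [0.685, 0.729, 0.001, 0.001]
ft_force: [5.1, -0.1, 3.1]
grip_width: 0.0308
grasp_force: 62.3
```

```bash
cat > m2.py <<'E'
from h import *
s=bot.camera("scene");hsv=cv2.cvtColor(s,cv2.COLOR_BGR2HSV)
togo([.6469,-.0053,.233],.062)
d=np.array([-.0625,.998,0])
# profile along rail of visible redness: offset from band centre (mm)
o=np.arange(-24,25,1); P=np.array([[.6469,-.0053,.25]])+[.0035,0,.004]+o[:,None]*.001*d
uv=proj("scene",P)
L=cv2.cvtColor(s,cv2.COLOR_BGR2LAB).astype(np.float32)[:,:,1]
v=cv2.remap(L,uv[:,0].astype(np.float32),uv[:,1].astype(np.float32),cv2.INTER_LINEAR)[:,0]
for a,b in zip(o,v): print(a,int(b),end="; ")
E
python3 m2.py
```

```text
t 11.4 pos [ 0.6473 -0.0062  0.2329] shift [ 0.9 -0.3 -0.1] turn [ 0.13 -0.04  0.02] F [4.4 0.4 3.5] w 0.0308 q [-0.01  0.55  0.44  1.47  0.    1.5 ] yang 0.062
-24 129; -23 128; -22 126; -21 126; -20 127; -19 127; -18 127; -17 127; -16 127; -15 127; -14 127; -13 127; -12 128; -11 129; -10 129; -9 129; -8 128; -7 128; -6 127; -5 127; -4 127; -3 127; -2 126; -1 126; 0 126; 1 127; 2 127; 3 127; 4 128; 5 128; 6 128; 7 128; 8 130; 9 133; 10 136; 11 137; 12 137; 13 136; 14 134; 15 131; 16 129; 17 127; 18 127; 19 127; 20 127; 21 127; 22 127; 23 127; 24 127;
```

```bash
python3 - <<'E'
from h import *
d=np.array([-.0625,.998,0]);o=np.arange(-24,25,1.)
def prof(s,dx,dz):
    P=np.array([[.6469,-.0053,.25]])+[dx,0,dz]+o[:,None]*.001*d
    uv=proj("scene",P).astype(np.float32)
    L=cv2.cvtColor(s,cv2.COLOR_BGR2LAB).astype(np.float32)[:,:,1]
    return cv2.remap(L,uv[:,0].copy(),uv[:,1].copy(),cv2.INTER_LINEAR)[:,0]-127
a=cv2.imread("pics/scene0.png");b=bot.camera("scene")
for dx,dz in((.0035,.004),(.001,.006),(.005,.001)):
    p=prof(a,dx,dz);q=prof(b,dx,dz)
    pl=p[20:29].mean(); print("orig plateau",pl.round(1),"len",(p.sum()/pl).round(1),"cen",((p*o).sum()/p.sum()).round(2)," now + len",(q[24:].clip(0)[5:].sum()/pl).round(2),"- len",(q[:20].clip(0).sum()/pl).round(2),"cen+",((q*o)[30:].sum()/q[30:].sum()).round(2))
    print(p[::2].astype(int),q[::2].astype(int))
# nominal hook position: free leg lower half edges, look at gray leg in scene below rail
E
```

```text
orig plateau 40.2 len 22.2 cen 0.76  now + len 1.69 - len 0.16 cen+ 11.41
[ 0  0  0  0  0  3 10 21 32 38 40 40 40 40 39 40 40 32 19  7  1  0  0  0
  0] [ 0  0  0  0  0  0  0  0  1  1  0  0  0  0  0  0  3  9 10  7  2  0  0  0
  0]
orig plateau 41.9 len 22.3 cen 0.9  now + len 1.88 - len 0.95 cen+ 11.32
[ 0  0  0  0  0  2 11 22 34 39 40 41 42 42 42 41 39 33 20  8  1  0  0  0
  0] [ 1  2  1  0  1  2  2  3  2  1  2  2  0  0  0  0  5 10 13  7  2  0  0  0
  0]
orig plateau 25.0 len 26.6 cen 1.24  now + len 2.85 - len 1.42 cen+ 12.81
[ 1  1  1  1  2  5  9 16 21 25 25 25 25 24 24 26 28 25 18  7  5  3  2  2
  1] [0 0 1 1 4 3 1 1 1 1 1 1 0 0 0 1 2 7 9 6 2 1 0 1 1]
```

Hook and band agree to within about 1 mm. I relax the side push slightly, then open.

Call:
move_arm --pt "0 0 0.7 -0.3 0 0 0" --pt "0 0 0.5 -0.3 0 0 0" --pt "0 0 0 0 0 0 0"

```text
clock: 11.73
eef_pos: [0.6473, -0.0062, 0.2329]
tool_rot: [0.685, 0.729, -0.0, -0.001]
ft_force: [0.9, 0.6, 3.1]
grip_width: 0.0309
grasp_force: 62.4
```

Call:
move_arm --pt "0.5 0 0 0 0 0 0" --pt "0.7 0 0 0 0 0 0" --pt "1 0 0 0 0 0 0" --pt "1 0 0 0 0 0 0" --pt "1 0 0 0 0 0 0" --pt "1 0 0 0 0 0 0" --pt "1 0 0 0 0 0 0" --pt "1 0 0 0 0 0 0"

```text
clock: 12.4
eef_pos: [0.6477, -0.0063, 0.2329]
tool_rot: [0.685, 0.729, -0.0, -0.0]
ft_force: [-0.2, 0.4, 0.0]
grip_width: 0.0856
grasp_force: 0.0
```

```bash
python3 m2.py
```

```text
t 12.4 pos [ 0.6477 -0.0063  0.2329] shift [ 1.1 -0.7 -0.1] turn [-0.   -0.    0.02] F [ 0.6 -0.8 -1. ] w 0.0855 q [-0.01  0.55  0.45  1.47  0.    1.5 ] yang 0.062
-24 129; -23 129; -22 128; -21 127; -20 127; -19 127; -18 127; -17 127; -16 128; -15 128; -14 128; -13 128; -12 129; -11 128; -10 128; -9 128; -8 127; -7 127; -6 127; -5 127; -4 127; -3 127; -2 127; -1 127; 0 127; 1 127; 2 126; 3 126; 4 126; 5 126; 6 127; 7 128; 8 130; 9 133; 10 136; 11 137; 12 137; 13 136; 14 134; 15 131; 16 128; 17 127; 18 127; 19 127; 20 127; 21 127; 22 127; 23 127; 24 127;
```

Call:
move_arm --pt "1 0 0 -5 0 0 0" --pt "1 0 0 -10 0 0 0" --pt "1 0 0 -15 0 0 0" --pt "1 0 0 -20 0 0 0" --pt "1 0 0 -20 0 0 0" --pt "1 0 0 -15 0 0 0" --pt "1 0 -10 -5 0 0 0" --pt "1 0 -30 0 0 0 0" --pt "1 0 -35 0 0 0 0" --pt "1 0 -35 0 0 0 0"

```text
clock: 13.28
eef_pos: [0.5372, -0.0132, 0.3235]
tool_rot: [0.685, 0.729, 0.0, 0.0]
ft_force: [-0.2, 0.2, 0.5]
grip_width: 0.0858
grasp_force: 0.0
```

Call:
move_arm --pt "1 0 -35 0 0 0 0" --pt "1 0 -35 0 0 0 0" --pt "1 35 0 0 0 0 0" --pt "1 35 0 0 0 0 0" --pt "1 35 0 0 0 0 0" --pt "1 35 0 0 0 0 0" --pt "1 25 0 0 0 0 0" --pt "1 0 0 0 0 0 0"

```text
clock: 13.95
eef_pos: [0.4576, 0.1512, 0.3241]
tool_rot: [0.683, 0.731, 0.001, -0.0]
ft_force: [0.9, 0.4, -0.9]
grip_width: 0.0852
grasp_force: 0.0
```

```bash
cat > m3.py <<'E'
from h import *
togo([.5,.18,.15],.062)
t=bot.camera("top"); s=bot.camera("scene"); cv2.imwrite("pics/top1.png",t);cv2.imwrite("pics/scene1.png",s)
d=np.array([-.0625,.998,0]);o=np.arange(-24,25,1.)
for n,im,ref in(("top",t,"pics/top0.png"),("scene",s,"pics/scene0.png")):
  for name,i in(("orig",cv2.imread(ref)),("now",im)):
    P=np.array([[.6469,-.0053,.256]])+o[:,None]*.001*d+([-.002,0,-.001] if n=="top" else [.003,0,-.001])
    uv=proj(n,P).astype(np.float32); L=cv2.cvtColor(i,cv2.COLOR_BGR2LAB).astype(np.float32)[:,:,1]
    q=cv2.remap(L,uv[:,0].copy(),uv[:,1].copy(),cv2.INTER_LINEAR)[:,0]-127
    print(n,name,q[::2].astype(int),"red sums -/+",q[:24].clip(0).sum().round(),q[25:].clip(0).sum().round(),"cen",((q*o).sum()/q.sum()).round(2))
for q in("basket","basket_hook"):
  for n in("top","scene"):
    for r in bot.outline_of(q,n)[:1]: print(q,n,round(r["conf"],2),np.round(r["rect"],1))
E
python3 m3.py
```

```text
t 13.9 pos [0.4576 0.1512 0.3241] shift [ 25.5  44.  174.2] turn [ 0.11 -0.13  0.34] F [ 0.9  0.4 -0.9] w 0.0852 q [0.32 0.18 0.15 1.54 0.   1.82] yang 0.068
top orig [ 0  0  0 -1  0  4 14 27 38 42 44 43 43 42 42 41 38 30 16  5  0  0 -1 -1
 -1] red sums -/+ 451.0 462.0 cen 0.11
top now [ 0  0  0  0  0  2  7 11  7  1  0  0 -1  0  0  1  4 10 11  4  0  0 -1 -1
  0] red sums -/+ 64.0 62.0 cen -0.15
scene orig [ 0  0  0  0  0  2  9 20 33 39 41 41 41 42 41 41 40 34 20  8  0  0  0  0
  0] red sums -/+ 399.0 480.0 cen 0.9
scene now [ 0  0  0  0  0  3  7 11  6  3  0  0  0  0  0  0  3  9 10  7  1  0  0  0
  0] red sums -/+ 70.0 68.0 cen 0.3
basket top 0.77 [293.4 144.7  38.7  43.3]
basket scene 0.88 [265.7 246.7  30.2  59.4]
basket_hook top 0.73 [294.7 143.6  39.4  41.1]
basket_hook scene 0.65 [260.5 246.4  39.3  63. ]
```

Equal red shows on both sides of the hook in both cameras, so the basket is centred on the band. Now the gate: fit the handle, line and pointer.

```bash
cat > m4.py <<'E'
from h import *
yaw=.0625;M=R.from_euler("z",yaw)
def omask(im):
    h=cv2.cvtColor(im,cv2.COLOR_BGR2HSV); return cv2.inRange(h,np.array([5,190,90]),np.array([17,255,255]))
def box(c): # handle centre xy
    P=np.array([[a,b,z] for a in(-.007,.007) for b in(-.018,.018) for z in(.052,.096)]); return M.apply(P)+[c[0],c[1],0]
T=cv2.imread("pics/top0.png");S=cv2.imread("pics/scene0.png")
ims={"top":T,"scene":S}; roi={"top":(225,215,35,22),"scene":(350,272,30,22)}
tgt={}
for n,im in ims.items():
    l,t,w,h=roi[n]; m=omask(im)[t:t+h,l:l+w]; ys,xs=np.nonzero(m); tgt[n]=(xs.mean()+l,ys.mean()+t,xs.min()+l,xs.max()+l,ys.min()+t,ys.max()+t); print(n,len(xs),np.round(tgt[n],1))
def cen(n,c):
    hull=cv2.convexHull(proj(n,box(c)).astype(np.float32)); m=cv2.moments(hull); return np.array([m["m10"]/m["m00"],m["m01"]/m["m00"]])
for sel in(["top"],["scene"]):
    r=least_squares(lambda c:np.concatenate([cen(n,c)-tgt[n][:2] for n in sel]),[.5,.18]); print("handle",sel,r.x.round(4),r.cost.round(3))
# white line profile & pointer profile along station x in top view
xd=M.apply([1,0,0]);yd=M.apply([0,1,0]);h0=np.array([.5017,.1775,0])
L=cv2.cvtColor(T,cv2.COLOR_BGR2LAB).astype(np.float32)
o=np.arange(-20,80,2)*.001
for y in(-.02,0,.02):
    P=h0+o[:,None]*xd+y*yd+[0,0,.052]; uv=proj("top",P).astype(np.float32); print("line y",y,cv2.remap(L[:,:,0],uv[:,0].copy(),uv[:,1].copy(),1)[:,0].astype(int))
for y in(.035,.04,.045,.05,.055,.06):
    P=h0+o[:,None]*xd+y*yd+[0,0,.056]; uv=proj("top",P).astype(np.float32); print("ptr y",y,cv2.remap(L[:,:,1],uv[:,0].copy(),uv[:,1].copy(),1)[:,0].astype(int)-128)
E
python3 m4.py
```

```text
top 67 [241.  225.1 234.  248.  223.  227. ]
scene 54 [362.1 285.2 357.  367.  281.  289. ]
handle ['top'] [0.5045 0.1808] 0.0
handle ['scene'] [0.4971 0.1786] 0.172
line y -0.02 [103  92  86  83  82  81  77  69  61  54  50  48  51  61  82 104 119 120
 103  88  77  74  75  76  76  76  76  76  75  76  76  76  76  76  77  82
  98 120 139 142 127 106  89  94 120 148 169 180 183 184]
line y 0 [105  97  99 107 115 121 121 112 101  95 104 120 132 138 140 136 125 111
  95  82  78  77  77  77  77  77  76  76  76  76  76  76  76  76  78  83
  99 123 140 144 129 105  93  98 120 148 166 177 181 181]
line y 0.02 [ 76  77  79  80  81  82  82  81  85  96 111 127 137 141 141 136 125 107
  91  79  76  75  76  76  76  76  74  74  75  75  75  75  75  76  77  85
 100 124 140 141 126 103  85  96 121 149 172 180 184 184]
ptr y 0.035 [ 6  6  6  6  6  5  5  5  5  6  7  5  2  1 -1 -1 -1 -1  0  0 -1 -1 -1 -1
 -1  0  0 -1 -1 -1 -1 -1 -1 -1 -1 -1 -1 -1 -1 -1 -1 -1 -1 -1 -1 -1 -1 -1
 -1 -1]
ptr y 0.04 [ 6  6  6  6  5  5  5  7 10 15 17 13  8  4  3  3  2  2  3  3  4  4  3  3
  3  3  3  3  3  3  3  4  3  3  3  3  2  2  2  2  3  2  1  0  0 -1 -1 -1
 -1 -1]
ptr y 0.045 [ 6  6  6  6  6  6  6  8 11 16 17 14  9  7  6  6  6  5  5  5  5  5  5  6
  6  6  6  6  6  6  6  6  6  6  6  5  5  6  5  5  5  4  3  0  0  0 -1 -1
 -1 -1]
ptr y 0.05 [ 3  4  4  5  5  5  7 10 13 18 19 17 12  9  6  5  4  3  4  4  4  5  5  4
  4  4  4  4  4  4  4  5  5  5  5  5  5  5  5  5  4  3  2  1  0 -1 -1 -1
 -1 -1]
ptr y 0.055 [ 0  0  0  0  1  3  9 19 26 28 27 25 22 15  8  3  0  0  0  0  0  0  0  0
  0  0 -1  0  0  0 -1  0  0  1  1  0  0  0  0  0  0  0  0  0  0 -1  0  0
 -1 -1]
ptr y 0.06 [ 0  0  0  0  0  3  6 11 10  9  8 11 13 11  6  1 -1 -1 -1 -1 -1 -1 -1 -1
 -1 -1 -1 -1 -1 -1  0 -1 -1 -1 -1 -1 -1 -1 -1 -1 -1 -1 -1 -1 -1 -1 -1 -1
 -1  0]
```

```bash
python3 -c "
from h import *
togo([.504,.180,.15],.0625)"
```

```text
t 14.2 pos [0.458  0.1462 0.3233] shift [ 31.   47.9 173.3] turn [ 0.03  0.01 -0.11] F [ 0.7  0.4 -0.5] w 0.0851 q [ 0.31  0.18  0.15  1.54 -0.    1.82] yang 0.061
```

Call:
move_arm --pt "0.6 10 12 0 0 0 0" --pt "0.6 15 24 10 0 0 0" --pt "0.6 6 12 20 0 0 0" --pt "0.6 0 0 30 0 0 0" --pt "0.6 0 0 35 0 0 0" --pt "0.6 0 0 35 0 0 0" --pt "0.6 0 0 30 0 0 0" --pt "0.6 0 0 13 0 0 0" --pt "0.6 0 0 0 0 0 0" --pt "0.6 0 0 0 0 0 0"

```text
clock: 15.08
eef_pos: [0.5037, 0.18, 0.1496]
tool_rot: [0.685, 0.728, -0.001, -0.0]
ft_force: [0.0, 0.3, 1.0]
grip_width: 0.0515
grasp_force: 0.0
```

```bash
cat > m5.py <<'E'
from h import *
togo([.504,.180,.068],.0625)
s=bot.camera("scene");cv2.imwrite("pics/now_s.png",s);t=bot.camera("top");cv2.imwrite("pics/now_t.png",t)
h=cv2.cvtColor(s,cv2.COLOR_BGR2HSV); m=cv2.inRange(h,np.array([5,190,90]),np.array([17,255,255]))[265:300,335:390]; ys,xs=np.nonzero(m); print("orange scene",len(xs),xs.mean()+335,ys.mean()+265)
E
python3 m5.py
```

```text
t 15.1 pos [0.5037 0.18   0.1496] shift [ 0.   0.5 81.6] turn [-0.09  0.03 -0.11] F [0.  0.3 1. ] w 0.0515 q [ 0.34  0.36 -0.06  1.14 -0.    1.85] yang 0.061
orange scene 58 361.82758620689657 285.2241379310345
```

Descend, with a pause partway to check for contact, then close.

Call:
move_arm --pt "0.6 0 0 15 0 0 0" --pt "0.6 0 0 20 0 0 0" --pt "0.6 0 0 15 0 0 0" --pt "0.6 0 0 10 0 0 0" --pt "0.6 0 0 10 0 0 0" --pt "0.6 0 0 8 0 0 0" --pt "0.6 0 0 3 0 0 0" --pt "0.6 0 0 0 0 0 0"

```text
clock: 15.85
eef_pos: [0.5037, 0.181, 0.0686]
tool_rot: [0.685, 0.729, -0.0, -0.0]
ft_force: [-0.4, -0.3, 0.1]
grip_width: 0.0515
grasp_force: 0.0
```

Call:
move_arm --pt "0.4 0 0 0 0 0 0" --pt "0.2 0 0 0 0 0 0" --pt "0 0 0 0 0 0 0" --pt "0 0 0 0 0 0 0" --pt "0 0 0 0 0 0 0" --pt "0 0 0 0 0 0 0" --pt "0 0 0 0 0 0 0"

```text
clock: 16.43
eef_pos: [0.504, 0.1813, 0.0697]
tool_rot: [0.685, 0.729, 0.0, 0.0]
ft_force: [-1.5, -0.8, 5.5]
grip_width: 0.0133
grasp_force: 59.2
```

Call:
move_arm --pt "0 0 -2 0 0 0 0" --pt "0 0 -4 0 0 0 0" --pt "0 0 -7 0 0 0 0" --pt "0 0 -8 0 0 0 0" --pt "0 0 -9 0 0 0 0" --pt "0 0 -9 0 0 0 0" --pt "0 0 -8 0 0 0 0" --pt "0 0 -6 0 0 0 0" --pt "0 0 -4 0 0 0 0" --pt "0 0 0 0 0 0 0"

```text
clock: 17.27
eef_pos: [0.4497, 0.1775, 0.0697]
tool_rot: [0.685, 0.729, 0.002, 0.002]
ft_force: [8.1, -1.0, -2.0]
grip_width: 0.0134
grasp_force: 58.8
```

```bash
cat > m6.py <<'E'
from h import *
M=R.from_euler("z",.0625);xd=M.apply([1,0,0]);yd=M.apply([0,1,0])
togo(np.array([.504,.1813,.0697])-.0578*xd,.0625)
h0=np.array([.5017,.1805,0]); o=np.arange(-30,50,2)*.001
for n in("scene","top"):
    im=bot.camera(n); cv2.imwrite(f"pics/p_{n}.png",im); L=cv2.cvtColor(im,cv2.COLOR_BGR2LAB).astype(np.float32)
    for nm,ys,z,ch in(("line",(-.03,-.02,-.01,0,.01,.02,.03),.052,0),("ptr",(.036,.04,.045,.05),.056,1)):
        for y in ys:
            uv=proj(n,h0+o[:,None]*xd+y*yd+[0,0,z]).astype(np.float32); print(n,nm,y,(cv2.remap(L[:,:,ch],uv[:,0].copy(),uv[:,1].copy(),1)[:,0]-(128 if ch else 0)).astype(int))
E
python3 m6.py
```

```text
t 17.3 pos [0.4497 0.1775 0.0697] shift [ 0.4 -3.4  0. ] turn [ 0.38  0.03 -0.03] F [ 8.1 -1.  -2. ] w 0.0134 q [ 0.38  0.35 -0.32  0.89 -0.    1.89] yang 0.062
scene line -0.03 [ 57  61  64  66  68  66  65  63  62  63  67  75  91 110 122 130 127 114
 104 104 105 109 113 116 118 121 122 123 122 122 124 127 128 128 129 132
 134 135 136 135]
scene line -0.02 [ 64  66  67  66  65  65  66  67  67  66  67  70  89 109 123 133 130 111
  91  84  81  89  99 109 114 118 119 119 119 120 122 124 125 127 128 128
 128 128 129 130]
scene line -0.01 [ 67  66  68  67  65  65  65  65  64  63  69  76  93 112 126 132 134 112
  90  75  65  62  64  68  74  81  92 103 110 116 119 118 118 120 122 123
 124 125 125 124]
scene line 0 [ 65  66  66  67  67  68  68  67  65  64  70  78  91 109 124 127 128 109
  88  76  69  66  68  68  66  66  67  69  70  71  74  80  89  96 103 109
 113 115 116 116]
scene line 0.01 [ 65  66  66  65  64  65  65  64  63  62  67  77  91 110 126 127 124 107
  86  71  66  64  66  68  67  67  67  67  67  66  65  65  65  65  65  67
  70  77  85  93]
scene line 0.02 [ 68  68  66  66  65  6
[... 1966 characters left out ...]
155 156 158 161 165 167 170 173 177 180 180 181 181 181 180 180
 181 181 180 179 177 174 172 170 166 160 155 151 147 143 141 142 144 145
 146 149 152 154]
top ptr 0.036 [-1 -1 -1 -1 -1 -1 -1 -1 -1 -1 -1 -1 -1 -1 -1 -1 -1 -1 -1 -1 -1 -1  0  0
  0 -1 -1 -1 -1 -1 -1 -1 -1 -1 -1 -1 -1 -1 -1 -1]
top ptr 0.04 [-1 -1 -1 -1 -1 -1 -1 -1 -1 -1 -1 -1 -1 -1 -2 -2 -1 -1 -1 -1 -1 -1 -1 -1
 -1 -1 -1 -1  0  0 -1 -1 -1 -1 -1 -1 -1 -1 -1 -1]
top ptr 0.045 [-1 -1 -1 -1 -1 -1 -1 -1 -1 -1 -1 -2 -1 -1 -1 -1 -1 -1 -1 -1 -1 -1 -1 -1
 -1 -1 -1 -1 -1 -1 -1 -1 -1 -1 -1 -1 -1  0  0  0]
top ptr 0.05 [ 0 -1 -1 -1 -1 -1 -1 -1 -1 -1 -1 -1 -1 -1 -1 -1 -1 -1 -1 -1 -1 -1 -1 -1
 -1 -1 -1 -1 -1 -1 -1 -1 -1 -1 -1 -1 -1  0  0  0]
```

Three estimates agree: about 3.3 mm still to pull.

Call:
move_arm --pt "0 0 -1.6 0 0 0 0" --pt "0 0 -1.7 0 0 0 0" --pt "0 0 0 0 0 0 0" --pt "0 0 0 0 0 0 0" --pt "0 0 0 0 0 0 0" --pt "0 0 0 0 0 0 0"

```text
clock: 17.87
eef_pos: [0.4472, 0.1774, 0.0697]
tool_rot: [0.685, 0.729, 0.002, 0.003]
ft_force: [8.0, -1.7, -0.7]
grip_width: 0.0131
grasp_force: 58.9
```

```bash
cat > m7.py <<'E'
from h import *
M=R.from_euler("z",.0625);xd=M.apply([1,0,0]);yd=M.apply([0,1,0])
togo(np.array([.504,.1813,.0697])-.0578*xd,.0625)
h0=np.array([.5017,.1805,0]); o=np.arange(-16,16.1,.5)
def pk(im,n,y,z,ch):
    L=cv2.cvtColor(im,cv2.COLOR_BGR2LAB).astype(np.float32)[:,:,ch]; uv=proj(n,h0+o[:,None]*.001*xd+y*yd+[0,0,z]).astype(np.float32)
    v=cv2.remap(L,uv[:,0].copy(),uv[:,1].copy(),1)[:,0]; v=(v-v.min()-.35*np.ptp(v)).clip(0); return (v*o).sum()/v.sum()
for k in range(3):
    s=bot.camera("scene");t=bot.camera("top")
    print("scene line",np.round([pk(s,"scene",y,.052,0) for y in(0,.01,.02,.03)],2),"ptr",np.round([pk(s,"scene",y,.056,1) for y in(.038,.04,.042,.045)],2),"top line",np.round([pk(t,"top",y,.052,0) for y in(-.03,-.02,-.01)],2))
t0=cv2.imread("pics/top0.png");print("top0 ptr",np.round([pk(t0,"top",y,.056,1) for y in(.036,.038,.04,.042,.045)],2))
E
python3 m7.py; sed -i 's/\.clock//' m7.py
```

```text
t 17.9 pos [0.4472 0.1774 0.0697] shift [ 0.4 -0.9  0. ] turn [ 0.41  0.04 -0.05] F [ 8.  -1.7 -0.7] w 0.0131 q [ 0.38  0.35 -0.33  0.89 -0.    1.89] yang 0.062
scene line [-2.62 -2.75 -2.93 -2.31] ptr [-2.95 -2.95 -3.05 -3.18] top line [0.38 0.32 0.23]
scene line [-2.54 -2.87 -2.88 -2.15] ptr [-2.88 -2.82 -2.98 -3.13] top line [0.36 0.34 0.29]
scene line [-2.62 -2.78 -2.98 -2.32] ptr [-2.96 -2.89 -2.94 -3.03] top line [0.36 0.36 0.26]
top0 ptr [-0.55 -0.62 -0.55 -0.54 -0.66]
```

Call:
move_arm --pt "0 0 -0.7 0 0 0 0" --pt "0 0 0 0 0 0 0" --pt "0 0 0 0 0 0 0" --pt "0 0 0 0 0 0 0" --pt "0 0 0 0 0 0 0" --pt "0 0 0 0 0 0 0"

```text
clock: 18.67
eef_pos: [0.4468, 0.1773, 0.0698]
tool_rot: [0.685, 0.729, 0.003, 0.003]
ft_force: [9.3, -0.3, -2.2]
grip_width: 0.0132
grasp_force: 58.9
```

```bash
python3 m7.py; python3 m3.py | grep -v orig
```

```text
t 18.7 pos [0.4468 0.1773 0.0698] shift [ 0.4 -0.4  0.1] turn [ 0.44  0.04 -0.05] F [ 9.3 -0.3 -2.2] w 0.0132 q [ 0.38  0.35 -0.33  0.89 -0.    1.89] yang 0.062
scene line [-3.23 -3.16 -3.17 -2.8 ] ptr [-2.95 -2.85 -2.9  -3.28] top line [-0.04 -0.24 -0.15]
scene line [-3.2  -3.2  -3.2  -2.86] ptr [-3.11 -3.01 -3.02 -3.16] top line [ 0.   -0.21 -0.18]
scene line [-3.27 -3.15 -3.16 -2.81] ptr [-2.82 -2.66 -2.91 -3.27] top line [ 0.   -0.22 -0.14]
top0 ptr [-0.55 -0.62 -0.55 -0.54 -0.66]
t 19.0 pos [0.4468 0.1773 0.0697] shift [ -0.7  53.9 -79.9] turn [ 0.44  0.04 -0.02] F [ 9.7 -2.2 -2.8] w 0.0131 q [ 0.38  0.35 -0.33  0.89 -0.    1.89] yang 0.062
 -1] red sums -/+ 451.0 462.0 cen 0.11
top now [ 0  0  0  0  0  2  7 10  7  1  0  0  0  0  0  0  4 10 11  3  0  0 -1 -1
 -1] red sums -/+ 59.0 61.0 cen 0.1
  0] red sums -/+ 399.0 480.0 cen 0.9
scene now [ 0  0  0  0  0  2  7 11  6  2  0  0  0  0  0  0  2  9 10  7  2  0  0  0
  0] red sums -/+ 63.0 68.0 cen 1.44
basket top 0.85 [291.5 147.4  41.   37.6]
basket scene 0.84 [261.5 246.3  35.6  59.6]
basket_hook top 0.87 [294.3 143.4  39.1  43. ]
basket_hook scene 0.58 [259.3 247.   40.4  63. ]
```

The line is level with the pointer to within about 0.4 mm in both cameras, and the basket is centred and still. Handing in.

```bash
python3 -c "
from workcell import bot
print(bot.job_done())"
```

```text
the job is handed in; nothing more can be done
None
```

Job handed in at about 19 s with no verdict returned: the basket hangs quietly, centred on the red band within about 1 mm by camera, and the arm still holds the gate open with its white line within about 0.5 mm of the pointer; on the first approach the basket's bail touched the rail at about 11 N, so I backed off and hooked it from lower.

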